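Switch the desk console to the new storage box

TASK

Put the new storage box on the screen with the silver desk switch console: with a fingertip, turn its big knurled dial, either way round, until it clicks in with its white line at the green dot, and only then press the round yellow confirm button right down and let it come back up. Turn the dial with light fingertip pressure and do not grip it; do not lift, tip or shove the console, and leave everything else on the desk where it is.

Things in the scene. Friction and masses are not known exactly. Their poses are not given: they have to be found in the camera images.
- console: silver loose desk console, 130 mm deep (x) by 210 mm wide (y) by 38 mm high on rubber feet, about 1.7 kg in all; origin at the centre of its underside, z up, x pointing away from the robot at yaw 0. On its flat top panel (z = 38 mm) stand the dial (axis 45 mm to +y of the origin) and the confirm button (22 mm to -x and 64 mm to -y of the origin).
- dial_center (a point): centre of the dial's flat top, 63 mm above the desk. The dial is a dark knurled disc, 88 mm across and 22 mm high, that turns endlessly about the vertical axis through this point; pressed down it gives 2 mm under 11 N, then it is firm. Fingertip friction on it is about 0.5 to 0.7: a fingertip pressed down near the rim with some 8 to 15 N and moved round drags it along, slipping a little.
- dial_line (a point): tip of the white index line on the dial's top, 40 mm from the dial's axis, turning with the dial; at the start it stands one to four clicks away from the green dot
- green_mark (a point): the point over the panel, 40 mm from the dial's axis and level with its top, where the tip of the white line comes to lie when it points at the green dot (10 mm wide, on the panel just outside the rim, to the +x of the console frame seen from the dial's axis; the seven other dots are small and white)
- dial (a joint): turn of the dial, rad, growing clockwise seen from above; 0: line towards the console's -x, opposite the green dot; 3.142 or -3.142: line at the green dot. Eight click positions, at multiples of 0.785: about 0.07 N m takes it over the hump between two; past half-way it pulls itself into the next, let go sooner it springs back; it stays where it clicked.
- confirm_top (a point): centre of the top of the yellow round confirm button, 28 mm wide, in a black housing on the console; it stands 60 mm above the desk
- confirm (a joint): how far the confirm button is pressed, m; 0 up, 0.006 right down (about 5 N); springs back
- caddy_a: lower of two stacked drive trays: white drive with a grey front plate, 150 x 128 x 30 mm; loose, to be left alone; origin at the centre of its underside
- caddy_b: upper of the two stacked drive trays, same size; loose, to be left alone; origin at the centre of its underside
- blank_plate: black bay cover plate, 32 x 118 x 8 mm, lying flat; loose, to be left alone; origin at the centre of its underside
- usb_stick: blue memory stick, 50 x 18 x 8 mm; loose, to be left alone; origin at the centre of its underside
- screw_tray: grey two-part screw tray, 85 x 65 x 18 mm; loose, to be left alone; origin at the centre of its underside
- driver: screwdriver lying flat, 160 mm long, up to about 30 mm high; loose, to be left alone; origin at the centre of its underside
- mug: blue mug, 80 mm wide, 92 mm high; loose, to be left alone; origin at the centre of its underside
- bit_case: black bit case with an orange lid panel, 70 x 110 x 24 mm; loose, to be left alone; origin at the centre of its underside
There are look-alikes about, which are no part of the job. There is more than one size of the console; the job needs the larger.

How it is judged:
By the outcome, as a careful person would: the job done as asked, in the order asked, and still so for the second after the job is handed in, with the robot touching nothing.
It also fails if it takes over 48 s, if anything falls off the work surface, if the arm or the gripper's body presses on something with over 40 N, if the wrist force passes 120 N, or if a joint passes its speed limit or range.

ROBOT

A 7-joint arm with a two-finger parallel gripper is mounted at the origin on the work surface. World frame = base frame: x ahead of the robot, y to its left, z up, the work surface at z = 0. Lengths are in mm, angles in rad, forces in N, time in s.
With the tool pointing down it reaches from about 425 to 825 mm from the base axis. Payload 3.6 kg.
Tool frame: the origin (TCP) lies on the centre line of the jaws, within the pads' length; the fingertips stand 8 mm ahead of it and the grasp point (between the pads) lies 11 mm behind it (tcp_to_tips is the distance from the TCP to the fingertips, in mm); z points along the fingers, x is the direction in which the jaws open and shut, and the axes are right-handed (so a half turn about z gives the same grasp; the last joint's range is limited). The gripper opens to 93 mm and grips with 3 to 60 N. Pads are 15 mm wide; open, the fingers measure 128 mm over their backs; the gripper's body (75 mm by 188 mm) begins 65 mm behind the grasp point.
Start: joints at [-1.266, 0.615, -0.013, 1.423, 0.008, 1.103, -0.04], TCP at [211.7, 614.529, 226.64] pointing down, gripper open.
Joint ranges: [-3.12, 3.12], [-0.3, 2.06], [-1.34, 1.32], [0.26, 2.42], [-1.36, 4.5], [0.01, 1.98], [-2.84, 2.84]. Speed limits (rad/s): [2.79, 2.79, 3.14, 3.14, 3.14, 3.14, 3.14].

INTERFACE

Orientations are given as a 3x3 rotation matrix whose columns are the frame's x, y, z axes.
In Python, from station import get_state, read_camera, camera_info, close_job, tcp_to_tips gives the robot as it stands. The module is installed in compiled form; this text tells all that it offers.
- The arm moves only by the tool carry_out, never from a script. Its argument "rows" is text: rows parted by semicolons, each of 5 numbers parted by spaces: the opening in per cent of the stroke, from 0 (shut) to 100 (fully open), then the shift along the tool's x, y, z in mm, then the turn about the tool's z in degrees. A call has exactly 5 rows; each row shifts and turns the pose as measured when the row begins, along the tool's axes as they then stand; what a row does not reach is not made up. A row lasts 1/12 s, in which the tool goes at most 41.7 mm and 7.16 degrees, less where a joint would pass 70% of its speed; a pose out of reach is approached as far as the arm can. A call with a gripper value outside its range is refused whole. The fingers move at their own pace and stop on an object; "grip_force" is the grip in N (left out, the last holds). Time passes only in rows, so rows that do not move let the fingers close, or fill a call up. It gives the time, the measured TCP pose, the force and the opening at its end, in the units of the state.
- get_state(): the state, without advancing time (a new reading comes with each control period).
- read_camera(name): name is "scene" or "top" or "wrist"; returns the picture (420x560x3 uint8, blue, green, red); there is no depth.
- camera_info(name): a dict with "fx", "fy", "cx", "cy" (pixels), "T" (4x4, takes a point from camera to world coordinates). Camera axes: x right, y down, z forward; pixel columns grow to the right and rows downward; lengths in mm; the calibration is good to about 2 mm. A picture is of the moment at which its call begins: read the wrist's pose just before it. camera_info takes no time and is no camera call; for the wrist camera it gives the pose at the moment of the call.
- close_job(): hands the job in, once; it reports no verdict.
The state is a dict: "t": time; "qpos": joint angles; "joint_vel": joint speeds; "joint_efforts": joint torques, N m; "tool_pos": TCP position; "tool_rot": TCP orientation; "ft_force": force on the tool from outside, world axes, zero at the start; "ft_torque": the same for the moment, N m; "gripper_width": finger opening in mm.
Only numpy, scipy, OpenCV 4.12 (cv2) and the standard library are available. Lean on these libraries where they do the work, as an engineer would, in place of code of your own. Each camera call takes 0.05 s, during which the arm holds its last target.

## Working session

There is one attempt and no reset: what is moved stays moved. The work goes in short steps, Python scripts to look and compute and a tool call to move; the robot and the scene stay as the last step left them, time stands still between calls to the robot, and variables do not carry over. Pictures are saved under pics/ and viewed, and the job is handed in when it is done.

Besides the shell and the picture viewer there is one more tool, called after ">>>" by a JSON object that holds its "method" and its "body". carry_out: Moves the arm, as the interface text tells. Its arguments: {"type":"object","properties":{"rows":{"type":"string"},"grip_force":{"type":"number"}},"required":["rows"]}

```bash
mkdir -p pics
python3 - <<'E'
from station import *
import cv2
s=get_state();print(s['t'],s['tool_pos'],s['tool_rot'],s['ft_force'],s['gripper_width'],tcp_to_tips)
for n in('scene','top','wrist'):
    i=camera_info(n);print(n,i)
    cv2.imwrite(f'pics/{n}0.png',read_camera(n))
E
```

```text
0.0 [211.47557645 613.81991874 225.49343371] [[ 3.25688023e-01  9.45476970e-01 -7.82065498e-04]
 [ 9.45473833e-01 -3.25688957e-01 -2.43612238e-03]
 [-2.55800770e-03  5.39934186e-05 -9.99996727e-01]] [ 0.24413336 -0.36121888  0.4847283 ] 93.03347027871605 8.0
scene {'fx': 382.40279505358234, 'fy': 382.40279505358234, 'cx': 277.3882094444409, 'cy': 215.52897897372893, 'T': array([[ 6.81070039e-01,  5.97389726e-01, -4.23401840e-01,
         1.03952717e+03],
       [ 7.32212152e-01, -5.58019902e-01,  3.90485791e-01,
        -4.38197730e+02],
       [-2.99445340e-03, -5.75968145e-01, -8.17466653e-01,
         9.66652053e+02],
       [ 0.00000000e+00,  0.00000000e+00,  0.00000000e+00,
         1.00000000e+00]])}
top {'fx': 407.9389532943784, 'fy': 407.9389532943784, 'cx': 284.4197790475731, 'cy': 212.87028199190036, 'T': array([[-5.97595074e-04, -9.81653438e-01,  1.90672941e-01,
         3.57839018e+02],
       [-9.99989574e-01,  1.44981393e-03,  4.33006373e-03,
        -9.33761945e+00],
       [-4.52706223e-03, -1.90668366e-01, -9.81644070e-01,
         1.03582132e+03],
       [ 0.00000000e+00,  0.00000000e+00,  0.00000000e+00,
         1.00000000e+00]])}
wrist {'fx': 321.62020239637997, 'fy': 321.62020239637997, 'cx': 286.21950099522655, 'cy': 202.6638929980722, 'T': array([[ 3.25504704e-01,  9.10086677e-01,  2.56493526e-01,
         1.40793334e+02],
       [ 9.45539384e-01, -3.12897628e-01, -8.97237265e-02,
         6.39873529e+02],
       [-1.40015236e-03,  2.71730225e-01, -9.62372446e-01,
         3.84054680e+02],
       [ 0.00000000e+00,  0.00000000e+00,  0.00000000e+00,
         1.00000000e+00]])}
```

View pics/top0.png

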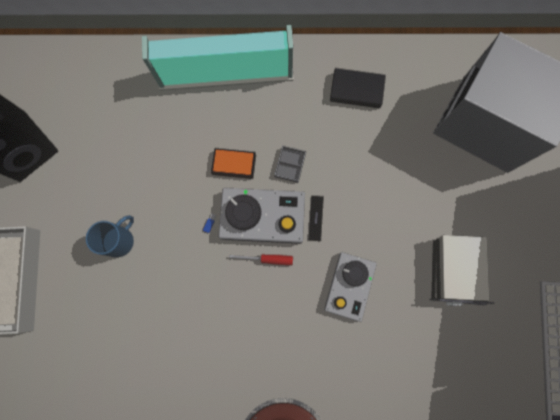

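View pics/scene0.png

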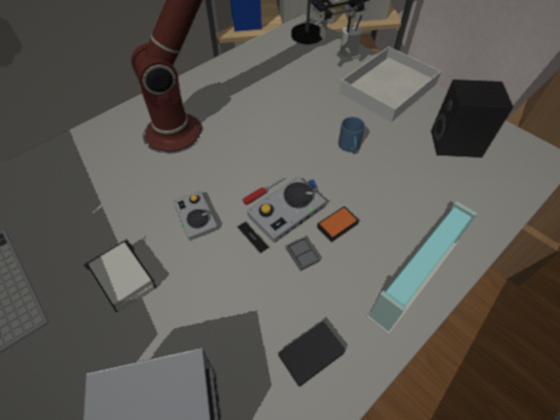

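View pics/wrist0.png

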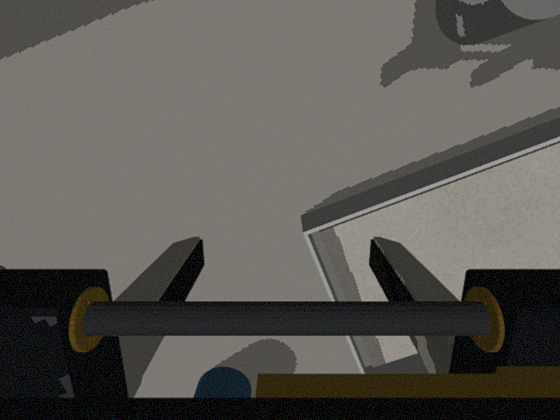

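The larger console is around top pixel (262,214), with its dial at (242,212) and its button at (287,224). The smaller one, a decoy, is at (352,287). I'll zoom in.

```bash
cat > h.py <<'E'
import numpy as np,cv2
from station import *
def ray(n,u,v,z,info=None):
    i=info or camera_info(n);T=i['T'];d=T[:3,:3]@np.array([(u-i['cx'])/i['fx'],(v-i['cy'])/i['fy'],1]);o=T[:3,3]
    return o+d*(z-o[2])/d[2]
def proj(n,p,info=None):
    i=info or camera_info(n);T=i['T'];c=T[:3,:3].T@(np.array(p)-T[:3,3]);return np.array([i['fx']*c[0]/c[2]+i['cx'],i['fy']*c[1]/c[2]+i['cy']])
E
python3 - <<'E'
from h import *
a=cv2.imread('pics/top0.png')[180:250,205:320];cv2.imwrite('pics/topz.png',cv2.resize(a,None,fx=6.5,fy=6.5,interpolation=cv2.INTER_CUBIC))
a=cv2.imread('pics/scene0.png')[170:245,235:335];cv2.imwrite('pics/scz.png',cv2.resize(a,None,fx=7,fy=7,interpolation=cv2.INTER_CUBIC))
E
```

```text
(no output)
```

View pics/topz.png

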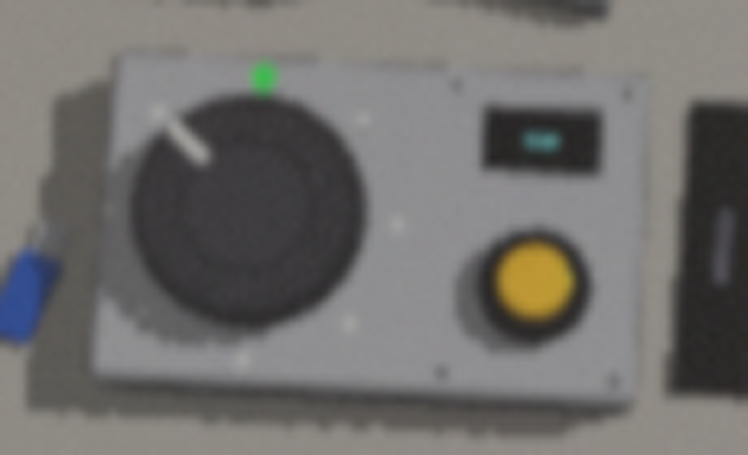

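View pics/scz.png

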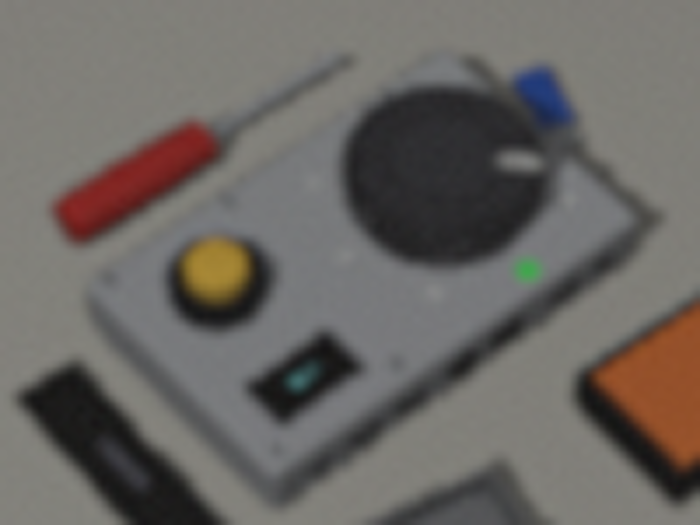

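Run:
```python
from h import *
f=lambda x,y,k,ox,oy:((x+.5)/k-.5+ox,(y+.5)/k-.5+oy)
t=lambda x,y:f(x,y,6.5,205,180)
s=lambda x,y:f(x,y,7,235,170)
for nm,z,a,b in [('dialc',63,t(249,207),s(447,172)),('line',63,t(164,115),s(543,163)),('green',38,t(265,77),s(529,271)),('conf',60,t(536,280),s(216,268)),
 ('c1',38,t(118,53),None),('c2',38,t(648,76),None),('c3',38,t(634,402),None),('c4',38,t(95,375),None)]:
    print(nm,ray('top',*a,z).round(1),ray('scene',*b,z).round(1) if b else '')
```

```text
dialc [550.5  96.   63. ] [557.1  93.3  63. ]
line [585.9 128.7  63. ] [581.8 127.   63. ]
green [606.8  93.4  38. ] [606.3  95.6  38. ]
conf [523.2 -11.4  60. ] [525.7 -12.   60. ]
c1 [616.5 150.7  38. ] 
c2 [607.  -54.9  38. ] 
c3 [480.1 -48.4  38. ] 
c4 [490.6 155.9  38. ]
```

Console yaw comes out near -2.7°. The dial centre is about (550.6, 95.8) and the button about (523.5, -12). The line is one click counter-clockwise of the green dot, so it needs +45° clockwise. I'm closing the fingers and moving across.

>>> {"method": "carry_out", "body": {"rows": "0 -23 32 0 0;0 -23 32 0 0;0 -23 32 0 0;0 -23 32 0 0;0 -23 32 0 0", "grip_force": 10}}

```text
t: 0.57
tool_pos: [318.1, 457.3, 221.2]
tool_rot: [[0.303, 0.953, -0.01], [0.953, -0.303, 0.002], [-0.001, -0.01, -1.0]]
ft_force: [1.2, -0.1, 0.2]
gripper_width: 64.4
```

>>> {"method": "carry_out", "body": {"rows": "0 -23 32 0 0;0 -23 32 0 0;0 -23 32 0 0;0 -23 32 0 0;0 -23 32 0 0"}}

```text
t: 0.98
tool_pos: [438.9, 290.3, 219.1]
tool_rot: [[0.301, 0.953, -0.011], [0.954, -0.301, 0.0], [-0.003, -0.011, -1.0]]
ft_force: [1.1, 0.5, 0.2]
gripper_width: 31.0
```

```bash
cat >> h.py <<'E'
C=np.array([550.6,95.8]);B=np.array([523.5,-12.1])
def rel(p,s=None):
    s=s or get_state();return (s['tool_rot'].T@(np.array(p)-s['tool_pos'])).round(1)
E
python3 - <<'E'
from h import *
s=get_state();print(s['t'],s['tool_pos'],s['qpos'].round(2) if hasattr(s['qpos'],'round') else s['qpos'],s['gripper_width'],rel((582.7,84.7,110),s),s['tool_rot'].round(3))
E
```

```text
0.9833 [438.94201577 290.25890518 219.05833357] [-0.63  0.44  0.    1.78 -0.01  0.93  0.65] 31.047550313601807 [-152.4  200.2  107.4] [[ 0.301  0.953 -0.011]
 [ 0.954 -0.301  0.   ]
 [-0.003 -0.011 -1.   ]]
```

>>> {"method": "carry_out", "body": {"rows": "0 -24 32 5 0;0 -24 32 5 0;0 -24 32 5 0;0 -24 32 5 0;0 -24 32 5 0"}}

```text
t: 1.4
tool_pos: [558.1, 121.4, 193.0]
tool_rot: [[0.301, 0.954, -0.009], [0.954, -0.301, 0.002], [-0.001, -0.01, -1.0]]
ft_force: [0.8, 0.8, 1.2]
gripper_width: 1.1
```

>>> {"method": "carry_out", "body": {"rows": "0 -16 20 15 0;0 -10 12 20 0;0 -3 3 10 0;0 0 0 0 0;0 0 0 0 0"}}

```text
t: 1.82
tool_pos: [587.4, 67.5, 144.2]
tool_rot: [[0.319, 0.948, -0.008], [0.948, -0.319, -0.005], [-0.008, -0.006, -1.0]]
ft_force: [-0.1, -1.2, 0.5]
gripper_width: 0.5
```

Run:
```python
from h import *
s=get_state();i=camera_info('wrist')
cv2.imwrite('pics/w1.png',read_camera('wrist'));cv2.imwrite('pics/t1.png',read_camera('top')[150:330,180:420].repeat(3,0).repeat(3,1))
print(s['t'],s['tool_pos'],s['gripper_width'],s['ft_force'],rel((582.7,84.7,90),s),s['tool_rot'].round(3))
p=s['tool_pos'];print('tips px',proj('wrist',p+8*s['tool_rot'][:,2],i),'C',proj('wrist',(*C,63),i),'B',proj('wrist',(*B,60),i))
```

```text
1.8167 [587.3574444   67.4729369  144.21717135] 0.5099273104635159 [-0.13166589 -1.16270357  0.48102421] [15.3 -9.6 54.2] [[ 0.319  0.948 -0.008]
 [ 0.948 -0.319 -0.005]
 [-0.008 -0.006 -1.   ]]
tips px [283.84526717 251.15975672] C [305.50946475 156.4134026 ] B [159.72652484 167.21282099]
```

View pics/w1.png

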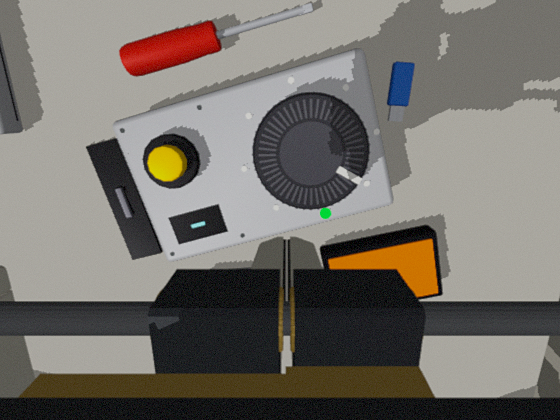

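View pics/t1.png

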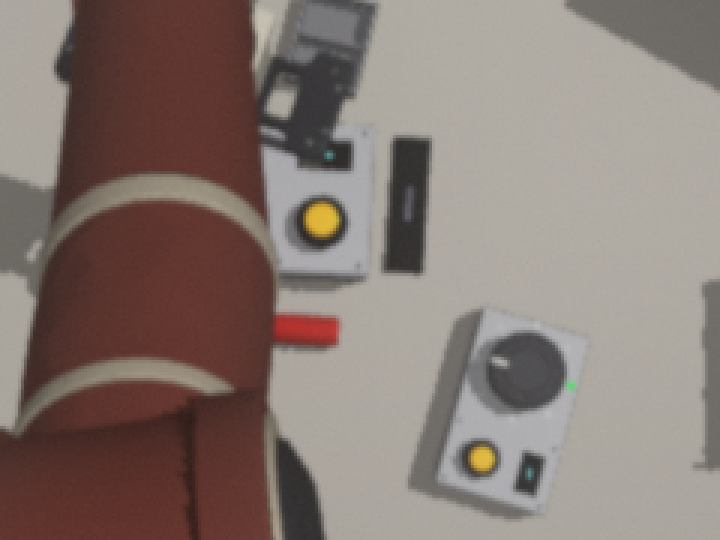

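The wrist view shows the dial centre at (312,151), the button at (166,163), the green dot at (325,213) and the line tip near (360,181). That's about 6 px off prediction, so I'll approach, let it settle and look again.

>>> {"method": "carry_out", "body": {"rows": "0 15 -10 10 0;0 0 0 0 0;0 0 0 0 0;0 0 0 0 0;0 0 0 0 0"}}

```text
t: 2.33
tool_pos: [582.9, 93.6, 140.1]
tool_rot: [[0.306, 0.952, 0.0], [0.952, -0.306, -0.0], [-0.0, 0.0, -1.0]]
ft_force: [0.0, -0.5, -0.0]
gripper_width: 0.4
```

Run:
```python
from h import *
s=get_state();i=camera_info('wrist')
im=read_camera('wrist');cv2.imwrite('pics/w2.png',im)
print(s['t'],s['tool_pos'],s['joint_vel'],s['ft_force'],rel((582.7,84.7,90),s),s['tool_rot'].round(3))
print('C',proj('wrist',(*C,63),i),'B',proj('wrist',(*B,60),i))
hsv=cv2.cvtColor(im,cv2.COLOR_BGR2HSV)
for n,lo,hi in(('y',(22,150,120),(35,255,255)),('g',(50,150,80),(75,255,255))):
    m=cv2.inRange(hsv,lo,hi);k,l,st,ce=cv2.connectedComponentsWithStats(m);j=1+np.argmax(st[1:,4]);print(n,ce[j],st[j],ray('wrist',*ce[j],60 if n=='y' else 38,i))
```

```text
2.3333 [582.94762872  93.56460588 140.11535404] [-0.00848321 -0.01498391 -0.00877728 -0.00283661 -0.00242498  0.00667345
  0.00117433] [ 0.04423852 -0.48400583 -0.0208227 ] [-8.5  2.5 50.1] [[ 0.306  0.952  0.   ]
 [ 0.952 -0.306 -0.   ]
 [-0.     0.    -1.   ]]
C [273.89916178 173.1330691 ] B [127.43337567 181.84591456]
y [132.55959596 178.13838384] [115 161  36  35 990] [522.08387531  -7.18126852  60.        ]
g [296.61956522 227.34782609] [292 222  11  11  92] [605.56822635  97.14350054  38.        ]
```

View pics/w2.png

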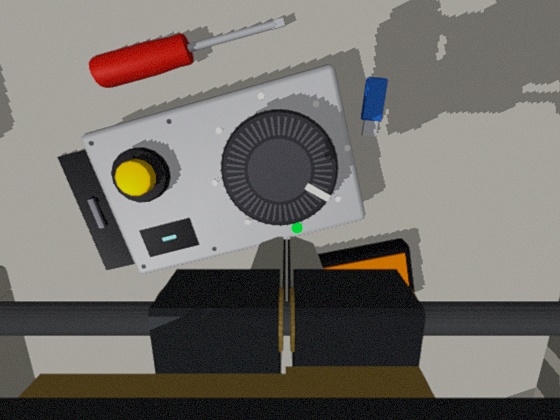

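>>> {"method": "carry_out", "body": {"rows": "0 -3 1 15 0;0 -3 1 15 0;0 0 0 15 0;0 0 0 8 0;0 0 0 0 0"}}

```text
t: 2.8
tool_pos: [586.7, 85.3, 89.4]
tool_rot: [[0.308, 0.951, 0.01], [0.951, -0.308, -0.0], [0.003, 0.009, -1.0]]
ft_force: [-1.3, -0.5, 0.7]
gripper_width: 0.7
```

>>> {"method": "carry_out", "body": {"rows": "0 0 0 0 0;0 0 0 0 0;0 0 0 0 0;0 0 0 0 0;0 0 0 0 0"}}

```text
t: 3.22
tool_pos: [588.7, 84.8, 92.0]
tool_rot: [[0.309, 0.951, 0.014], [0.951, -0.309, 0.0], [0.004, 0.013, -1.0]]
ft_force: [0.4, -0.5, 0.0]
gripper_width: -0.1
```

>>> {"method": "carry_out", "body": {"rows": "0 1 -6 8 0;0 0 -1 6 0;0 0 0 0 0;0 0 0 0 0;0 0 0 0 0"}}

```text
t: 3.63
tool_pos: [584.3, 88.2, 79.5]
tool_rot: [[0.309, 0.951, 0.019], [0.951, -0.309, 0.001], [0.007, 0.018, -1.0]]
ft_force: [0.0, 0.6, -0.2]
gripper_width: 0.7
```

>>> {"method": "carry_out", "body": {"rows": "0 0 -1 4 0;0 0 0 2 0;0 0 0 1 0;0 0 0 0 0;0 0 0 0 0"}}

```text
t: 4.05
tool_pos: [584.4, 88.3, 72.4]
tool_rot: [[0.309, 0.951, 0.02], [0.951, -0.31, 0.001], [0.007, 0.019, -1.0]]
ft_force: [-0.6, 0.0, -0.2]
gripper_width: 0.6
```

>>> {"method": "carry_out", "body": {"rows": "0 0 0 1 0;0 0 0 1 0;0 0 0 0 0;0 0 0 0 0;0 0 0 0 0"}}

```text
t: 4.47
tool_pos: [584.6, 88.2, 71.5]
tool_rot: [[0.31, 0.951, 0.021], [0.951, -0.31, 0.001], [0.007, 0.02, -1.0]]
ft_force: [-0.2, 0.5, 2.1]
gripper_width: 0.3
```

>>> {"method": "carry_out", "body": {"rows": "0 0 0 2 0;0 0 0 2 0;0 0 0 2 0;0 0 0 2 0;0 0 0 2 0"}}

```text
t: 4.88
tool_pos: [585.4, 89.0, 68.6]
tool_rot: [[0.309, 0.951, 0.023], [0.951, -0.309, 0.002], [0.009, 0.021, -1.0]]
ft_force: [-4.6, -1.2, 14.8]
gripper_width: 0.0
```

>>> {"method": "carry_out", "body": {"rows": "0 -4.5 -0.5 1 7;0 -4.5 -0.5 1 7;0 -4.5 -0.5 1 7;0 -4.5 -0.5 1 7;0 -4.5 -0.5 1 7"}}

```text
t: 5.3
tool_pos: [580.5, 77.5, 70.8]
tool_rot: [[0.806, 0.59, 0.046], [0.59, -0.808, 0.013], [0.045, 0.016, -0.999]]
ft_force: [1.2, 0.4, 4.9]
gripper_width: 0.4
```

Run:
```python
from h import *
s=get_state();i=camera_info('wrist')
im=read_camera('wrist');cv2.imwrite('pics/w3.png',im)
print(s['t'],s['tool_pos'],s['ft_force'],s['tool_rot'].round(3),s['qpos'],proj('wrist',(*C,61),i))
```

```text
5.3 [580.5400217   77.45466282  70.81497236] [1.23253904 0.39175692 4.91369777] [[ 0.806  0.59   0.046]
 [ 0.59  -0.808  0.013]
 [ 0.045  0.016 -0.999]] [-0.28443996  0.69580555  0.18648552  1.82123358 -0.22491208  0.59719611
  0.67154355] [258.36664189 195.99537978]
```

View pics/w3.png

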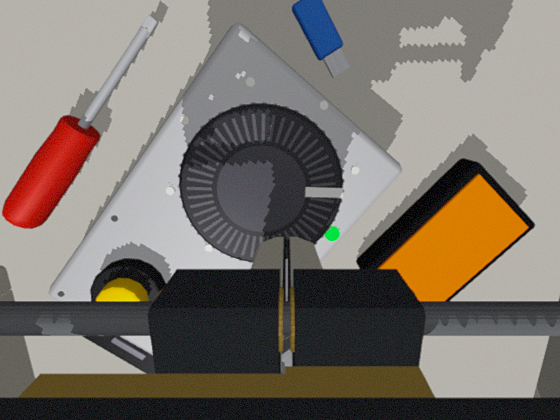

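The line is now part-way, about 29° short of green. I'll keep dragging along the tangent with more downward bias.

>>> {"method": "carry_out", "body": {"rows": "0 -1 0 2.5 0;0 -5 2 2 0;0 -6 1.5 2 0;0 -6 1 2 0;0 -6 0 2 0"}}

```text
t: 5.77
tool_pos: [577.3, 72.4, 68.9]
tool_rot: [[0.793, 0.604, 0.076], [0.604, -0.797, 0.03], [0.079, 0.022, -0.997]]
ft_force: [0.7, 4.1, 11.0]
gripper_width: 0.4
```

Run:
```python
from h import *
s=get_state();i=camera_info('wrist')
im=read_camera('wrist');cv2.imwrite('pics/w4.png',im)
print(s['t'],s['tool_pos'],s['ft_force'],s['tool_rot'].round(3))
```

```text
5.7667 [577.28636063  72.40319192  68.93468048] [ 0.65546014  4.06529125 11.03622476] [[ 0.793  0.604  0.076]
 [ 0.604 -0.797  0.03 ]
 [ 0.079  0.022 -0.997]]
```

View pics/w4.png

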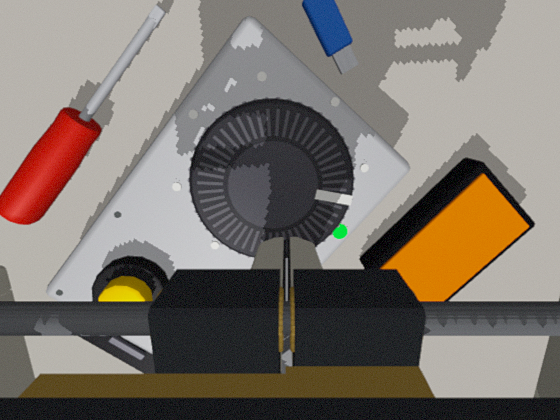

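>>> {"method": "carry_out", "body": {"rows": "0 -9 2 1.5 0;0 -9 1 1.5 0;0 -9 0 1.5 0;0 -9 0 1.5 0;0 -9 -1 1.5 0"}}

```text
t: 6.23
tool_pos: [557.6, 58.0, 68.7]
tool_rot: [[0.773, 0.624, 0.11], [0.623, -0.781, 0.051], [0.118, 0.029, -0.993]]
ft_force: [1.3, 4.8, 11.2]
gripper_width: 0.9
```

Run:
```python
from h import *
s=get_state();i=camera_info('wrist')
im=read_camera('wrist');cv2.imwrite('pics/w5.png',im)
print(s['t'],s['tool_pos'],s['ft_force'],s['tool_rot'].round(3))
```

```text
6.2333 [557.55857734  58.03623819  68.74124854] [ 1.3014972   4.80703069 11.21718316] [[ 0.773  0.624  0.11 ]
 [ 0.623 -0.781  0.051]
 [ 0.118  0.029 -0.993]]
```

View pics/w5.png

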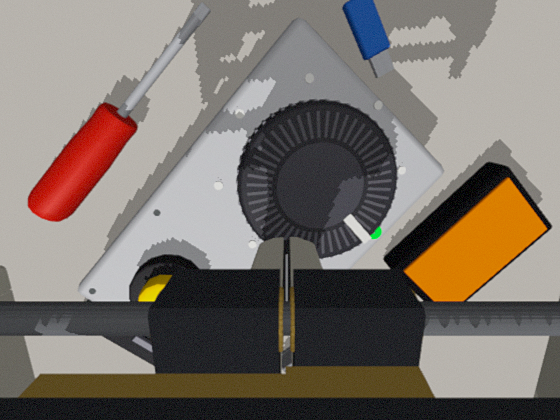

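The line is at or slightly past the green dot, so I'll lift straight off and let it settle into the click.

>>> {"method": "carry_out", "body": {"rows": "0 0.5 0 -5 0;0 2 0.5 -15 0;0 4 1 -30 0;0 0 0 0 0;0 0 0 0 0"}}

```text
t: 6.7
tool_pos: [556.3, 58.9, 120.1]
tool_rot: [[0.763, 0.637, 0.107], [0.636, -0.77, 0.052], [0.116, 0.028, -0.993]]
ft_force: [0.3, -0.6, -0.8]
gripper_width: 0.5
```

Run:
```python
from h import *
s=get_state();i=camera_info('wrist')
im=read_camera('wrist');cv2.imwrite('pics/w6.png',im)
print(s['t'],s['tool_pos'],s['ft_force'],s['tool_rot'].round(3),proj('wrist',(*C,63),i),proj('wrist',(*B,60),i))
```

```text
6.7 [556.26282221  58.94469647 120.10508386] [ 0.25678845 -0.62300188 -0.77803509] [[ 0.763  0.637  0.107]
 [ 0.636 -0.77   0.052]
 [ 0.116  0.028 -0.993]] [302.68614567 176.42000682] [177.61198232 267.56633041]
```

View pics/w6.png

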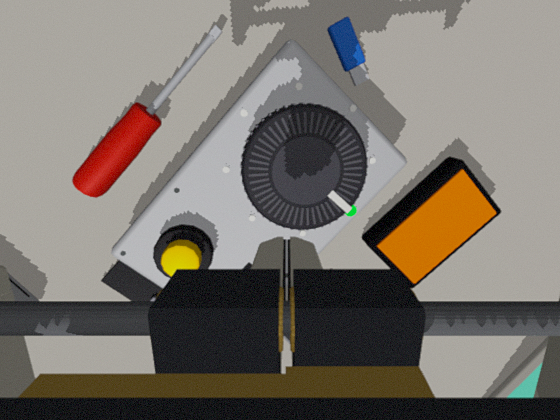

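The dial has clicked in, with the line tip (347,211) at the green dot (350,210). Next is the button.

Run:
```python
from h import *
s=get_state();i=camera_info('wrist')
print(ray('wrist',181.5,258,60,i),ray('wrist',305,166,63,i),rel((523,-10.5,85),s))
```

```text
[522.1351941   -4.30258971  60.        ] [548.01315074 102.21682817  63.        ] [-74.1  30.8  27.8]
```

>>> {"method": "carry_out", "body": {"rows": "0 -20 8 0 0;0 -30 12 0 0;0 -18 7 0 0;0 -3 1 0 0;0 0 0 0 0"}}

```text
t: 7.17
tool_pos: [517.2, -8.0, 107.5]
tool_rot: [[0.757, 0.645, 0.1], [0.644, -0.764, 0.053], [0.111, 0.024, -0.994]]
ft_force: [-0.6, 0.2, -0.1]
gripper_width: 0.7
```

>>> {"method": "carry_out", "body": {"rows": "0 0 0 0 0;0 0 0 0 0;0 0 0 0 0;0 0 0 0 0;0 0 0 0 0"}}

```text
t: 7.58
tool_pos: [518.9, -3.1, 106.1]
tool_rot: [[0.753, 0.651, 0.099], [0.649, -0.759, 0.056], [0.112, 0.022, -0.993]]
ft_force: [-0.5, -0.4, -0.1]
gripper_width: 0.8
```

Run:
```python
from h import *
s=get_state();i=camera_info('wrist')
im=read_camera('wrist');cv2.imwrite('pics/w7.png',im)
cv2.imwrite('pics/t7.png',cv2.resize(read_camera('top')[160:270,190:330],None,fx=5,fy=5))
cv2.imwrite('pics/s7.png',cv2.resize(read_camera('scene')[130:260,220:350],None,fx=4.5,fy=4.5))
print(s['t'],s['tool_pos'],s['ft_force'],s['tool_rot'].round(3),rel((523,-10,80),s))
```

```text
7.5833 [518.89223633  -3.10011359 106.14673452] [-0.4566234  -0.41781642 -0.0652319 ] [[ 0.753  0.651  0.099]
 [ 0.649 -0.759  0.056]
 [ 0.112  0.022 -0.993]] [-4.3  7.3 26. ]
```

View pics/w7.png

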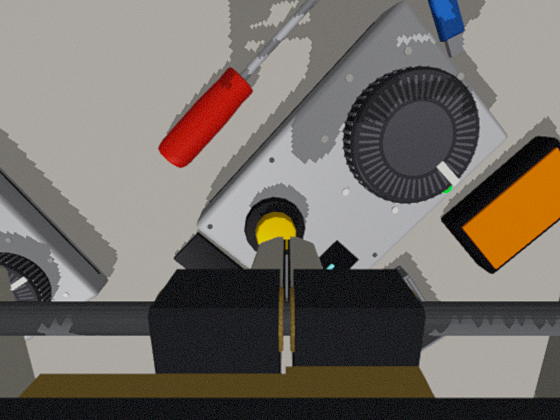

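View pics/t7.png

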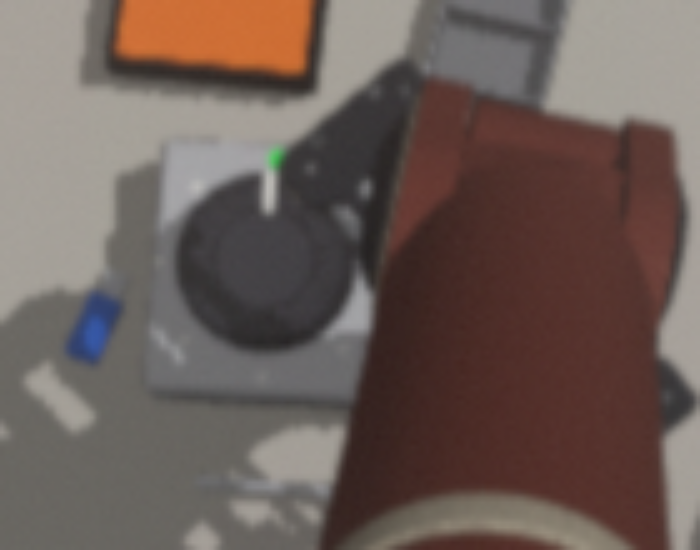

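View pics/s7.png

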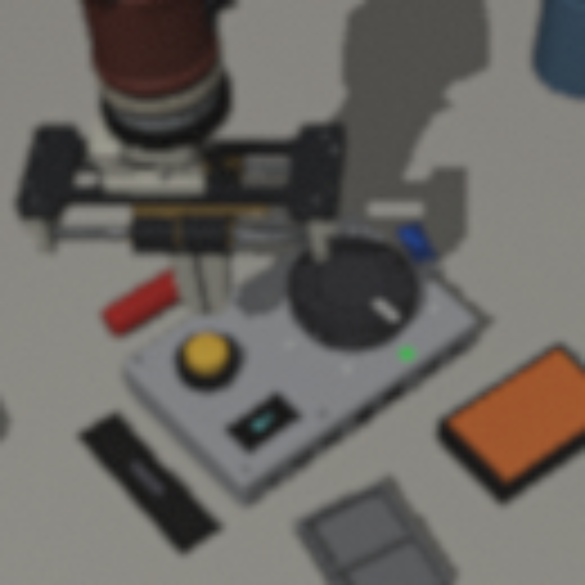

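Both fixed cameras show the console where it was and the dial line at green. I'll cross-check the tip position in the scene camera.

Run:
```python
from h import *
s=get_state();tip=s['tool_pos']+8*s['tool_rot'][:,2]
p=proj('scene',tip);print(tip,p,(p-[220,130])*4.5)
print(proj('wrist',tip), ray('scene',220+206/4.5,130+354/4.5,60), ray('wrist',276,226,60))
```

```text
[519.48224457  -3.20353887  98.25601403] [265.88808431 197.02076956] [206.49637941 301.593463  ]
[283.98312107 252.4559771 ] [528.5908821  -13.24008026  60.        ] [517.66877561  -3.15215982  60.        ]
```

>>> {"method": "carry_out", "body": {"rows": "0 -3 3 8 0;0 -2 2 8 0;0 -1 1 6 0;0 0 0 3 0;0 0 0 0 0"}}

```text
t: 8.15
tool_pos: [520.8, -11.6, 78.0]
tool_rot: [[0.753, 0.65, 0.099], [0.648, -0.759, 0.055], [0.111, 0.023, -0.994]]
ft_force: [-0.2, 0.3, 0.5]
gripper_width: 0.3
```

>>> {"method": "carry_out", "body": {"rows": "0 0 0 0 0;0 0 0 0 0;0 0 0 0 0;0 0 0 0 0;0 0 0 0 0"}}

```text
t: 8.57
tool_pos: [520.6, -11.8, 77.6]
tool_rot: [[0.754, 0.65, 0.099], [0.648, -0.76, 0.055], [0.111, 0.022, -0.994]]
ft_force: [0.3, 0.2, 0.7]
gripper_width: 0.6
```

Run:
```python
from h import *
s=get_state()
cv2.imwrite('pics/s8.png',cv2.resize(read_camera('scene')[130:260,220:350],None,fx=4.5,fy=4.5))
cv2.imwrite('pics/w8.png',read_camera('wrist'))
print(s['t'],s['tool_pos'],s['ft_force'],s['tool_rot'].round(3),rel((521.7,-10.4,72),s))
```

```text
8.5667 [520.62739604 -11.80328918  77.61153216] [0.3328235  0.22175744 0.73298055] [[ 0.754  0.65   0.099]
 [ 0.648 -0.76   0.055]
 [ 0.111  0.022 -0.994]] [ 1.1 -0.5  5.8]
```

View pics/s8.png

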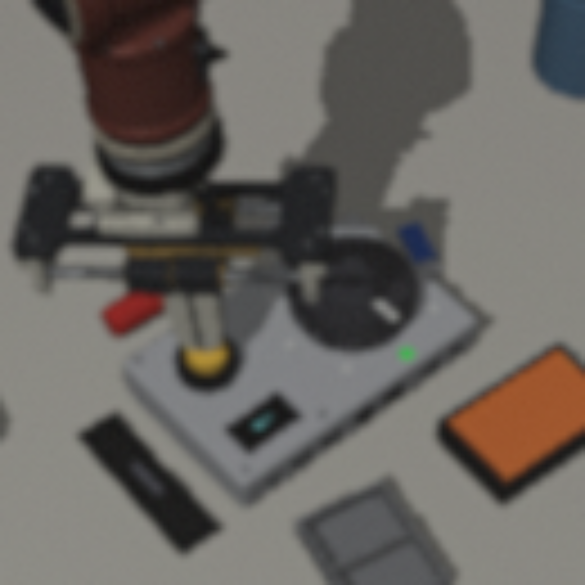

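View pics/w8.png

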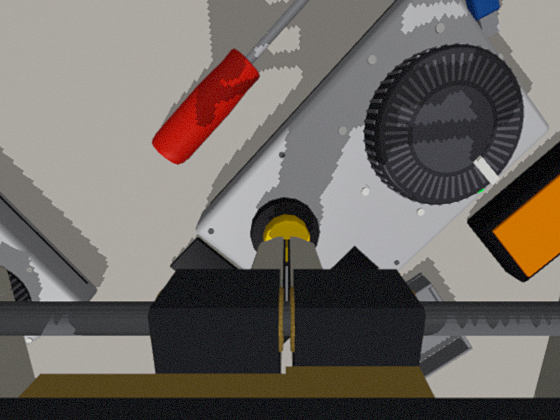

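>>> {"method": "carry_out", "body": {"rows": "0 0 -1 3 0;0 0 -0.5 2 0;0 0 0 2 0;0 0 0 2 0;0 0 0 2 0"}}

```text
t: 9.08
tool_pos: [521.0, -9.8, 66.4]
tool_rot: [[0.753, 0.65, 0.1], [0.648, -0.759, 0.055], [0.112, 0.023, -0.993]]
ft_force: [-1.3, -0.0, 3.0]
gripper_width: 0.6
```

>>> {"method": "carry_out", "body": {"rows": "0 0 0 2 0;0 0 0 2 0;0 0 0 2 0;0 0 0 2 0;0 0 0 1 0"}}

```text
t: 9.5
tool_pos: [521.0, -9.9, 62.7]
tool_rot: [[0.754, 0.649, 0.1], [0.647, -0.76, 0.057], [0.113, 0.022, -0.993]]
ft_force: [-2.6, -0.2, 6.5]
gripper_width: 0.6
```

>>> {"method": "carry_out", "body": {"rows": "0 0 0 2 0;0 0 0 2 0;0 0 0 2 0;0 0 0 2 0;0 0 0 2 0"}}

```text
t: 9.92
tool_pos: [521.1, -9.9, 62.3]
tool_rot: [[0.755, 0.648, 0.103], [0.646, -0.761, 0.06], [0.117, 0.021, -0.993]]
ft_force: [-5.7, -0.8, 19.4]
gripper_width: 0.3
```

It's firmly bottomed: 19 N with no further travel. Lifting off.

>>> {"method": "carry_out", "body": {"rows": "0 0 0 -4 0;0 1 0 -10 0;0 3 0 -25 0;0 4 0 -35 0;0 4 0 -35 0"}}

```text
t: 10.33
tool_pos: [514.8, -8.4, 170.6]
tool_rot: [[0.757, 0.648, 0.089], [0.645, -0.762, 0.061], [0.107, 0.012, -0.994]]
ft_force: [1.0, 0.2, -0.6]
gripper_width: 0.8
```

>>> {"method": "carry_out", "body": {"rows": "0 -20 0 -20 0;0 -30 0 -10 0;0 -30 0 -5 0;0 -30 0 0 0;0 -10 0 0 0"}}

```text
t: 10.75
tool_pos: [426.5, -87.6, 202.3]
tool_rot: [[0.748, 0.655, 0.113], [0.652, -0.756, 0.061], [0.125, 0.028, -0.992]]
ft_force: [-0.4, 0.5, 0.4]
gripper_width: 0.5
```

>>> {"method": "carry_out", "body": {"rows": "0 0 0 0 0;0 0 0 0 0;0 0 0 0 0;0 0 0 0 0;0 0 0 0 0"}}

```text
t: 11.17
tool_pos: [426.6, -87.7, 203.0]
tool_rot: [[0.749, 0.653, 0.114], [0.651, -0.757, 0.061], [0.126, 0.029, -0.992]]
ft_force: [0.4, 0.2, 0.8]
gripper_width: 0.4
```

Run:
```python
from h import *
s=get_state()
a=cv2.resize(read_camera('top')[130:290,180:340],None,fx=3.7,fy=3.7,interpolation=3)
cv2.imwrite('pics/s9.png',cv2.resize(read_camera('scene')[130:280,220:370],None,fx=3.7,fy=3.7,interpolation=3))
cv2.imwrite('pics/t9.png',a)
print(s['t'],s['tool_pos'],s['ft_force'])
```

```text
11.1667 [426.58356791 -87.7152779  203.01733291] [0.39969886 0.22609481 0.78362015]
```

View pics/s9.png

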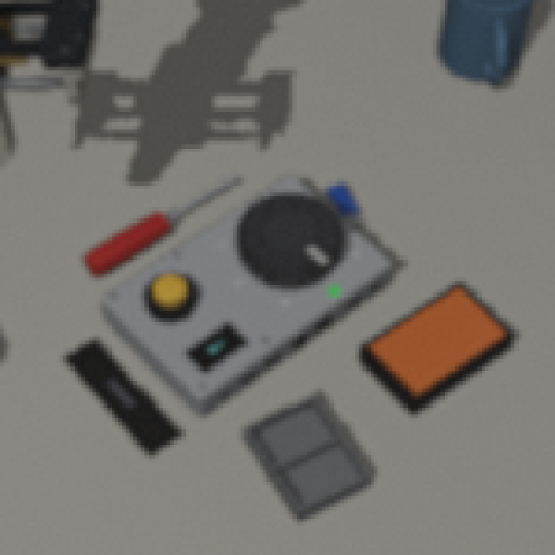

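View pics/t9.png

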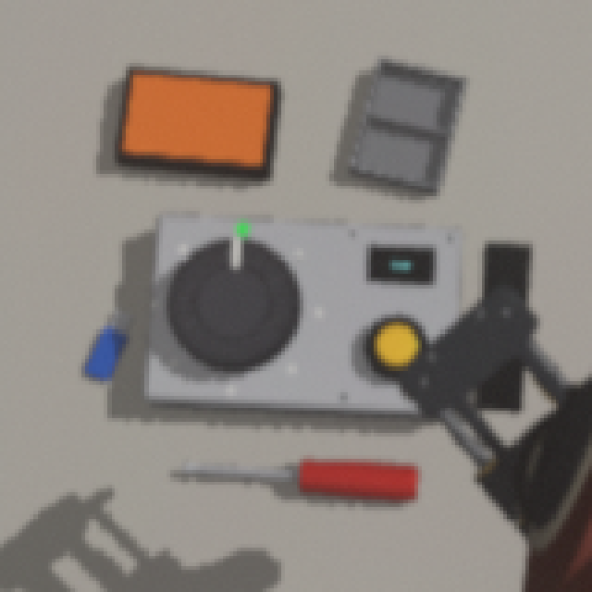

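```bash
python3 -c "
from station import *
print(close_job(),get_state()['t'])"
```

```text
the job is handed in; nothing more can be done
the job is handed in; nothing more can be done
```

The dial is set to the green dot and the confirm button has been pressed and released, in that order. I handed the job in at about 11 s of the 48 s allowed.

- **Dial:** I turned the larger console's dial one click clockwise. The closed fingertips pressed on its top near the rim, mostly with about 5–15 N. I then lifted clear, and it settled with the white line at the green dot in the wrist, top and scene views.
- **Confirm button:** I pressed it until it stopped moving, after about 6 mm of travel and at 19 N. I then let it come back up and moved the arm clear.
- **Last checks:** The line is still at the green dot and the button looks up. The console's corner is at the same pixel as at the start. The nearby objects look unmoved by eye, and the arm touches nothing.
- **Disagreements:**
  - The wrist camera placed the console 5–10 mm away from where the two fixed cameras did. I used the fixed cameras with a small shift toward the wrist reading, and the contacts landed well.
  - The tool picked up about 7° of tilt while dragging the dial, with no visible effect on the result.
- **Not confirmed:** The console's small screen was too blurred to read, so I could not see the storage box appear there.

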